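Pin the herb press's cross bar with drift and bolt

ROBOT

A 7-joint arm with a two-finger parallel gripper is mounted at the origin on the work surface. World frame = base frame: x ahead of the robot, y to its left, z up, the work surface at z = 0. Lengths are in mm, angles in rad, forces in N, time in s.
With the tool pointing down it reaches from about 425 to 825 mm from the base axis. Payload 3.6 kg.
Tool frame: the origin (TCP) lies between the finger pads; the fingertips stand 17 mm ahead of it and the grasp point (between the pads) lies 2 mm behind it; z points along the fingers, y is the direction in which the jaws open and shut (so a half turn about z gives the same grasp; the last joint's range is limited). The gripper opens to 85 mm and grips with 20 to 120 N. Pads are 22 mm wide; open, the fingers measure 114 mm over their backs; the gripper's body (76 mm by 85 mm) begins 54 mm behind the grasp point. The pads swing forward as they close: fully open they stand 13 mm farther back than shut.
Start: joints at [1.306, 0.615, -0.013, 1.423, 0.008, 1.103, -0.04], TCP at [153.762, -631.523, 248.297] pointing down, gripper open.
Joint ranges: [-3.12, 3.12], [-0.3, 2.06], [-1.34, 1.32], [0.26, 2.42], [-1.36, 4.5], [0.01, 1.98], [-2.84, 2.84]. Speed limits (rad/s): [2.79, 2.79, 3.14, 3.14, 3.14, 3.14, 3.14].

INTERFACE

Orientations are given as [roll, pitch, yaw] about the fixed x, y, z axes, in that order (R = Rz(yaw) Ry(pitch) Rx(roll)).
In Python, from station import r gives the robot as it stands.
- The arm moves only by the tool servo_tool, never from a script. Its argument "increments" is a list of rows, each a list of 6 numbers: the shift along the tool's x, y, z in m, then the turn, a rotation vector about the tool's x, y, z in rad. In form: [[dx, dy, dz, wx, wy, wz], ...]. A call has 1 to 12 rows; each row shifts and turns the commanded pose from where the row before left it, along the tool's axes as they then stand; what a row does not reach is not made up. A row lasts 1/12 s, in which the tool goes at most 41.7 mm and 7.16 degrees, less where a joint would pass 70% of its speed; a pose out of reach is approached as far as the arm can. A call with a gripper value outside its range is refused whole. "jaw" is the closure, from 0 (fully open) to 1 (shut), set as the call begins (left out, the last holds). The fingers move at their own pace and stop on an object; "force" is the grip in N (left out, the last holds). Time passes only in rows, so rows that do not move let the fingers close. It gives the time, the measured TCP pose, the force and the opening at its end, in the units of the state.
- r.get_state(): the state, without advancing time (a new reading comes with each control period).
- r.get_image(name): name is "scene" or "top" or "wrist"; returns the picture (384x512x3 uint8, red, green, blue); there is no depth.
- r.camera_info(name): a dict with "vertical_fov" (degrees; the focal length in pixels is half the picture's height over the tangent of half this angle, whatever the lens; pixels are square), "cx", "cy" (the principal point, pixels), "cam_to_world" (4x4, takes a point from camera to world coordinates). Camera axes: x right, y down, z forward; pixel columns grow to the right and rows downward; lengths in mm; the calibration is good to about 2 mm. A picture is of the moment at which its call begins: read the wrist's pose just before it. camera_info takes no time and is no camera call; for the wrist camera it gives the pose at the moment of the call.
- r.finish_job(): hands the job in, once; it reports no verdict.
The state is a dict: "clock": time; "q": joint angles; "qvel": joint speeds; "joint_efforts": joint torques, N m; "ee_pos": TCP position; "eef_rot": TCP orientation; "contact_force": force on the tool from outside, world axes, zero at the start; "wrist_torque": the same for the moment, N m; "grip_width": finger opening in mm.
Only numpy, scipy, OpenCV 4.12 (cv2) and the standard library are available. Lean on these libraries where they do the work, as an engineer would, in place of code of your own. Each camera call takes 0.05 s, during which the arm holds its last target. There are 200 camera calls.

TASK

The free end of the herb press's cross bar is out of line with the lug under it, and where exactly the lug stands has to be found out. Work the tapered drift down through the bar's hole into the lug until its collar sits flat on the bar, so that it draws the two holes into line, then take it out, put it back upright in a hole of the wooden block, and push the black-headed bolt fully home, its flange flat on the bar. Feel your way and do not force anything (press with no more than about 15 N), and leave everything else alone.

Things in the scene. Friction and masses are not known exactly. Their poses are not given: they have to be found in the camera images.
- press: Base of the green herb press, a plate 170 x 300 x 12 mm screwed to the table; origin on the table under its middle, y along the cross bar, z up. On it a carriage in slots carries a steel pot, two columns and the lug; it is clamped and cannot be shifted, but stands anywhere up to 11 mm either way from the middle along the base's x, which is not reported and must be felt or seen.
- nominal (a point): Where the lug's hole is with the carriage in the middle: x = 0, y = -115 mm of the base, 105 mm up (bar's top face). Lug: dark steel, top at 95 mm, 16 mm thick, 64 mm along x, free below. On it lies the bar's free end: aluminium, 48 mm wide, 10 mm thick. Both holes 22 mm wide, at the same y; the true lug hole is up to 11 mm off in x, and the bar's 4 to 8 mm from that, on its +x side.
- wheel (a point): Top of the black hand wheel on the bar, 60 mm wide, 153 mm up, 135 mm from the nominal hole; keep clear. The bar turns level on a pivot at y = +115 mm of the base, 230 mm from its hole, with stiff friction: about 5 N sideways at the hole shifts it and it stays where left. A drift wedged between bar and lug presses on both with two to three times the push that the hand feels.
- drift: Tapered steel drift, red square handle, point down. Origin on its axis in the collar's underside, z up along the handle. Collar 34 mm wide, 6 mm thick; handle 20 x 20 mm, sides along x and y, from 6 to 64 mm above the origin. Below it a parallel part 20.5 mm thick, 18 mm long, then a taper to a flat 12 mm point at -52 mm. 250 g. Stands in the block, collar on its top.
- bolt: Steel bolt with a black square head. Origin on its axis in the underside of its flange, z up. Flange 32 mm wide and 3 mm thick; head 22 x 22 mm square, sides along x and y, from 3 to 35 mm above the origin; plain shank 18 mm thick, 40 mm long, with a 3 mm chamfer at its end. 150 g. Stands in a hole of the wooden block, flange on the block's top.
- block: Wooden tool block, fixed, 80 x 170 x 60 mm; origin under its middle. Three vertical holes 25 mm wide and 56 mm deep in a row along its y, at -55, 0 and 55 mm; drift, bolt and tamper stand in them in any order.
- block_hole0 (a point): Mouth of the block's hole at y = -55 mm, on the block's top, 60 mm above the table.
- block_hole1 (a point): Mouth of the block's middle hole.
- block_hole2 (a point): Mouth of the block's hole at y = +55 mm.
- tamper: Turned brown wooden tamper, 32 mm wide, 60 mm tall above the block; stands in the third hole of the block. Not needed. Origin where it meets the block's top.
- tub: White plastic tub, 72 mm wide, 85 mm tall, not needed; origin under its middle.
- jar_amber: Amber jar with brass lid, 70 mm wide, 85 mm tall, not needed; origin under its middle.
- jar_green: Green jar with red lid, 72 mm wide, 75 mm tall, not needed; origin under its middle.
- beaker: Glass beaker, 72 mm wide, 90 mm tall, not needed; origin under its middle.
- jar_clear: Clear jar with white lid, 76 mm wide, 90 mm tall, not needed; origin under its middle.

How it is judged:
By the outcome, as a careful person would: the job done as asked, in the order asked, and still so for the second after the job is handed in, with the robot touching nothing.
It also fails if it takes over 72 s, if anything falls off the work surface, if the arm or the gripper's body presses on something with over 40 N, if the wrist force passes 120 N, or if a joint passes its speed limit or range.

## Working session

There is one attempt and no reset: what is moved stays moved. The work goes in short steps, Python scripts to look and compute and a tool call to move; the robot and the scene stay as the last step left them, time stands still between calls to the robot, and variables do not carry over. Pictures are saved under pics/ and viewed, about 8 in all and at most 12, crops included, and the job is handed in when it is done.

Besides the shell and the picture viewer there is one more tool, called after "Call:" as name([rows], argument=value, ...), one row to a line, values as JSON. servo_tool: Moves the arm, as the interface text tells. Its arguments: {"type":"object","properties":{"increments":{"type":"array"},"jaw":{"type":"number"},"force":{"type":"number"}},"required":["increments"]}

```bash
mkdir -p pics; python3 - <<'E'
from station import r
import cv2,numpy as np
s=r.get_state();print(s)
for n in("top","scene"):
    c=r.camera_info(n);print(n,c)
    im=r.get_image(n);cv2.imwrite(f"pics/{n}0.png",im[:,:,::-1])
a=cv2.imread("pics/top0.png");cv2.imwrite("pics/top0b.png",cv2.resize(a,(800,600),interpolation=cv2.INTER_CUBIC))
E
```

```text
{'clock': 0.0, 'q': array([ 1.30548817,  0.61591119, -0.01261858,  1.42493416,  0.00813399,
        1.10339307, -0.04038133]), 'qvel': array([ 0.00028167, -0.00123445, -0.00177638, -0.0001154 ,  0.00138028,
        0.00155076, -0.00198712]), 'joint_efforts': array([ 2.13245139e-04, -4.69209838e+01,  2.58990694e-01, -1.71032667e+01,
        9.90660454e-03,  9.59050725e-03,  1.37886579e-05]), 'ee_pos': array([ 153.58219283, -630.83946321,  247.13161756]), 'eef_rot': array([-3.13899852e+00,  6.71168471e-05,  2.38910852e-01]), 'contact_force': array([-0.26455971,  0.67037312, -0.55790782]), 'wrist_torque': array([ 0.0002132 ,  0.00987161, -0.01757347]), 'grip_width': 85.32769096703097}
top {'vertical_fov': 54.91987933875685, 'cx': 261.97910722049363, 'cy': 194.13251454323722, 'cam_to_world': array([[ 2.10416228e-02, -9.97753797e-01,  6.35972537e-02,
         4.74808637e+02],
       [-9.99680855e-01, -2.01074766e-02,  1.52930558e-02,
         1.29107599e+01],
       [-1.39799242e-02, -6.38987477e-02, -9.97858463e-01,
         1.27468881e+03],
       [ 0.00000000e+00,  0.00000000e+00,  0.00000000e+00,
         1.00000000e+00]])}
scene {'vertical_fov': 57.56890781200433, 'cx': 255.81874634693378, 'cy': 188.3264309026018, 'cam_to_world': array([[-5.00540484e-01,  5.52194420e-01, -6.66738739e-01,
         1.23078453e+03],
       [ 8.65472680e-01,  3.01030043e-01, -4.00422218e-01,
         4.31417213e+02],
       [-2.04025233e-02, -7.77471694e-01, -6.28586909e-01,
         7.51911409e+02],
       [ 0.00000000e+00,  0.00000000e+00,  0.00000000e+00,
         1.00000000e+00]])}
```

View pics/top0b.png

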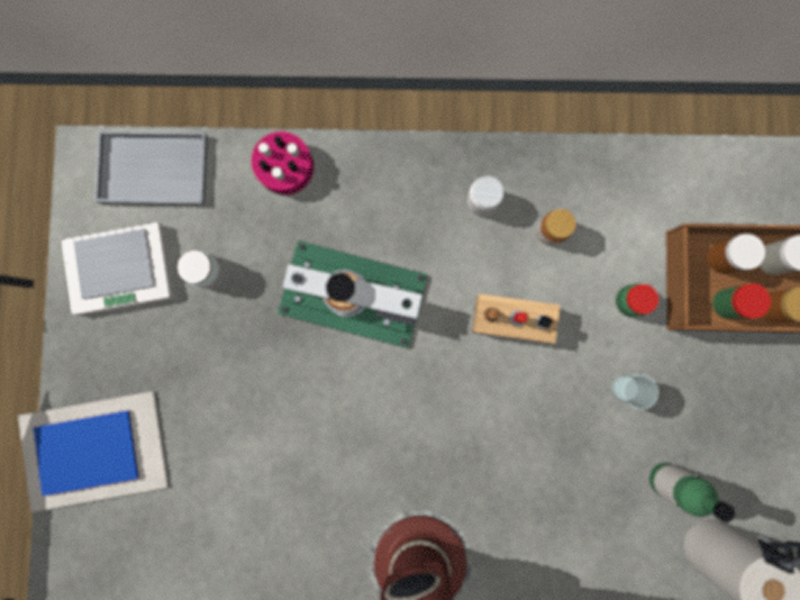

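View pics/scene0.png

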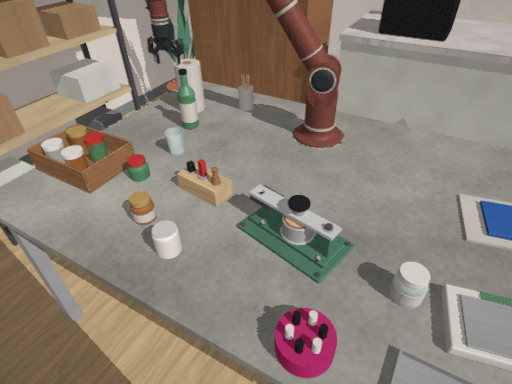

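The top view shows the block at around (516,320) with tamper (492,314), drift (521,318) and bolt (545,322) in display pixels. The press is centred near (352,292), with the dark free-end hole at about (407,303) and the pivot at about (298,279). The scene view agrees. Next I measure these points.

```bash
cat > h.py <<'E'
import cv2,numpy as np
from station import r
def K(c,H=384): return H/2/np.tan(np.radians(c["vertical_fov"]/2))
def ray(c,u,v,z):
    T=c["cam_to_world"];d=T[:3,:3]@np.array([(u-c["cx"])/K(c),(v-c["cy"])/K(c),1]);o=T[:3,3]
    return o+d*(z-o[2])/d[2]
def proj(c,p):
    T=c["cam_to_world"];q=T[:3,:3].T@(np.array(p)-T[:3,3]);return np.array([c["cx"]+K(c)*q[0]/q[2],c["cy"]+K(c)*q[1]/q[2]])
def blobs(m,amin=15):
    n,l,s,ce=cv2.connectedComponentsWithStats(m.astype(np.uint8));return [(s[i,4],s[i,:4],ce[i]) for i in range(1,n) if s[i,4]>=amin]
E
python3 - <<'E'
from h import *
c=r.camera_info("top");a=cv2.imread("pics/top0.png");h=cv2.cvtColor(a,cv2.COLOR_BGR2HSV)
H,S,V=[h[...,i].astype(int) for i in range(3)]
roi=np.zeros(H.shape,bool);roi[140:235,170:370]=1
g=roi&(H>60)&(H<95)&(S>90)
cn,_=cv2.findContours(g.astype(np.uint8),0,1);cn=np.vstack([x for x in cn if cv2.contourArea(x)>50]);R=cv2.minAreaRect(cn)
P=np.array([ray(c,u,v,12) for u,v in cv2.boxPoints(R)]);print("plate",P.round(1),P.mean(0).round(1),[np.linalg.norm(P[i]-P[(i+1)%4]).round(1) for i in range(4)])
w=roi&(S>75)&(H>8)&(H<25)&(V>120)
b=max(blobs(w),key=lambda t:t[0] if t[2][0]>300 else 0);print("wood",b)
cn,_=cv2.findContours((w&(np.arange(512)[None]>298)).astype(np.uint8),0,1);R=cv2.minAreaRect(max(cn,key=cv2.contourArea))
P=np.array([ray(c,u,v,60) for u,v in cv2.boxPoints(R)]);print("block",P.round(1),P.mean(0).round(1),[np.linalg.norm(P[i]-P[(i+1)%4]).round(1) for i in range(4)])
for n,u,v,z in(("hole",407,303,105),("pivot",298,279,105),("wheel",342,287,153),("tamp",492,314,120),("drift",521,318,124),("bolt",545,322,95)):print(n,ray(c,u*.64,v*.64,z).round(1))
print("robot",r.get_state()["ee_pos"]); cw=r.camera_info("wrist");print(cw)
E
```

```text
plate [[530.2 318.4  12. ]
 [687.9 282.6  12. ]
 [618.4  -2.1  12. ]
 [462.3  35.6  12. ]] [574.7 158.6  12. ] [np.float64(161.7), np.float64(293.1), np.float64(160.6), np.float64(290.9)]
wood (np.int32(1111), array([303, 189,  55,  31], dtype=int32), array([328.84878488, 203.50585059]))
block [[ 495.3 -100.4   60. ]
 [ 577.1 -110.9   60. ]
 [ 555.6 -284.6   60. ]
 [ 474.2 -273.4   60. ]] [ 525.5 -192.3   60. ] [np.float64(82.4), np.float64(175.1), np.float64(82.2), np.float64(174.3)]
hole [549.9  35.6 105. ]
pivot [594.5 259.2 105. ]
wheel [575.6 162.3 153. ]
tamp [ 530.4 -135.   120. ]
drift [ 523.4 -192.1  124. ]
bolt [ 517.5 -246.1   95. ]
robot [ 153.60613405 -630.91329149  247.24874028]
{'vertical_fov': 61.337996170100034, 'cx': 255.342405421327, 'cy': 191.9121729556772, 'cam_to_world': array([[ 2.36017850e-01, -9.22980278e-01, -3.03978585e-01,
         2.32640855e+02],
       [-9.71747069e-01, -2.24749222e-01, -7.20792713e-02,
        -6.12807796e+02],
       [-1.79120461e-03,  3.12402294e-01, -9.49948208e-01,
         3.71914871e+02],
       [ 0.00000000e+00,  0.00000000e+00,  0.00000000e+00,
         1.00000000e+00]])}
```

```bash
cat >> h.py <<'E'
def rows(p0,y0,p1,y1,n):
    """rows of equal world shift and yaw (tool pointing straight down)"""
    d=(np.array(p1)-p0)/n/1000;dy=(y1-y0)/n
    for k in range(n):
        y=y0+dy*k
        print([round(float(v),4) for v in (np.cos(y)*d[0]+np.sin(y)*d[1],np.sin(y)*d[0]-np.cos(y)*d[1],-d[2])]+[0,0,round(-dy,4)],end=",\n" if k%4==3 else ",")
    print()
E
python3 - <<'E'
from h import *
c=r.camera_info("scene");print("bottle base",ray(c,190,126,0),"cap via scene z=280",ray(c,184,72,280),"cap top",ray(r.camera_info("top"),463,327,280))
p=r.get_state()["ee_pos"];m=[330,-560,330]
rows(p,.239,m,.839,6);rows(m,.839,[523,-210,240],1.449,12)
E
```

```text
bottle base [ 192.91471856 -523.17209649    0.        ] cap via scene z=280 [ 265.69405746 -444.35767643  280.        ] cap top [ 200.34928553 -505.36086012  280.        ]
[0.0314, -0.0045, -0.0138, 0, 0, -0.1],[0.0317, -0.0014, -0.0138, 0, 0, -0.1],[0.0316, 0.0018, -0.0138, 0, 0, -0.1],[0.0313, 0.0049, -0.0138, 0, 0, -0.1],
[0.0306, 0.008, -0.0138, 0, 0, -0.1],[0.0297, 0.0111, -0.0138, 0, 0, -0.1],
[0.0324, -0.0075, 0.0075, 0, 0, -0.0508],[0.0328, -0.0059, 0.0075, 0, 0, -0.0508],[0.033, -0.0042, 0.0075, 0, 0, -0.0508],[0.0332, -0.0025, 0.0075, 0, 0, -0.0508],
[0.0333, -0.0008, 0.0075, 0, 0, -0.0508],[0.0333, 0.0009, 0.0075, 0, 0, -0.0508],[0.0332, 0.0026, 0.0075, 0, 0, -0.0508],[0.033, 0.0043, 0.0075, 0, 0, -0.0508],
[0.0328, 0.0059, 0.0075, 0, 0, -0.0508],[0.0324, 0.0076, 0.0075, 0, 0, -0.0508],[0.032, 0.0092, 0.0075, 0, 0, -0.0508],[0.0315, 0.0108, 0.0075, 0, 0, -0.0508],
```

Call:
servo_tool([
  [0, 0, -0.03, 0, 0, 0],
  [0, 0, -0.03, 0, 0, 0],
  [0, 0, -0.023, 0, 0, 0],
  [0.0314, -0.0045, 0, 0, 0, -0.1],
  [0.0317, -0.0014, 0, 0, 0, -0.1],
  [0.0316, 0.0018, 0, 0, 0, -0.1],
  [0.0313, 0.0049, 0, 0, 0, -0.1],
  [0.0306, 0.008, 0, 0, 0, -0.1],
  [0.0297, 0.0111, 0, 0, 0, -0.1],
])

```text
clock: 0.85
ee_pos: [331.2, -559.6, 330.8]
eef_rot: [-3.14, -0.0, 0.844]
contact_force: [-0.4, -0.3, 0.0]
grip_width: 85.5
```

Call:
servo_tool([
  [0.0324, -0.0075, 0.0075, 0, 0, -0.0508],
  [0.0328, -0.0059, 0.0075, 0, 0, -0.0508],
  [0.033, -0.0042, 0.0075, 0, 0, -0.0508],
  [0.0332, -0.0025, 0.0075, 0, 0, -0.0508],
  [0.0333, -0.0008, 0.0075, 0, 0, -0.0508],
  [0.0333, 0.0009, 0.0075, 0, 0, -0.0508],
  [0.0332, 0.0026, 0.0075, 0, 0, -0.0508],
  [0.033, 0.0043, 0.0075, 0, 0, -0.0508],
  [0.0328, 0.0059, 0.0075, 0, 0, -0.0508],
  [0.0324, 0.0076, 0.0075, 0, 0, -0.0508],
  [0.032, 0.0092, 0.0075, 0, 0, -0.0508],
  [0.0315, 0.0108, 0.0075, 0, 0, -0.0508],
])

```text
clock: 1.85
ee_pos: [523.4, -209.4, 240.6]
eef_rot: [-3.141, -0.0, 1.451]
contact_force: [0.3, 0.2, 0.2]
grip_width: 85.3
```

Call:
servo_tool([
  [0, 0, 0, 0, 0, 0],
  [0, 0, 0, 0, 0, 0],
  [0, 0, 0, 0, 0, 0],
])

```text
clock: 2.1
ee_pos: [522.8, -211.4, 240.9]
eef_rot: [-3.14, 0.001, 1.448]
contact_force: [-0.0, -0.4, -0.6]
grip_width: 85.3
```

```bash
python3 - <<'E'
from h import *
s=r.get_state();print(s["clock"],s["ee_pos"],s["eef_rot"],s["contact_force"])
np.save("w1.npy",r.camera_info("wrist"),allow_pickle=True)
im=r.get_image("wrist")[:,:,::-1];cv2.imwrite("pics/w1.png",im)
E
```

```text
2.1 [ 522.79319571 -211.36622663  240.90540198] [-3.14032936e+00  6.86089473e-04  1.44793356e+00] [-0.00074354 -0.37061991 -0.64688025]
```

View pics/w1.png

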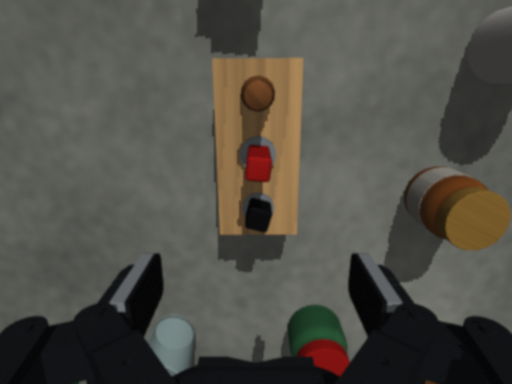

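The wrist view shows the tamper (258,94), red drift (259,163) and black bolt (259,213), with the jaws at the bottom. The square handles look aligned to within a few degrees.

```bash
python3 - <<'E'
from h import *
c=np.load("w1.npy",allow_pickle=True).item();a=cv2.imread("pics/w1.png");h=cv2.cvtColor(a,cv2.COLOR_BGR2HSV)
H,S,V=[h[...,i].astype(int) for i in range(3)]
roi=np.zeros(H.shape,bool);roi[55:240,210:305]=1
red=roi&((H<8)|(H>172))&(S>150);blk=roi&(V<50)
bt=c["cam_to_world"][:3,3];print("cam",bt.round(1))
for n,m,zt,hw in(("red",red,124,10),("blk",blk,95,11)):
    m=m.astype(np.uint8);cn,_=cv2.findContours(m,0,1);k=max(cn,key=cv2.contourArea)
    x,y,w,hh=cv2.boundingRect(k);print(n,x,y,w,hh)
    for yy in range(y,y+hh,3):
        xs=np.where(m[yy,x:x+w])[0]+x;v=int(V[yy,xs].mean())
        print(yy,xs[0],xs[-1],v,ray(c,xs[0],yy,zt)[:2].round(1),ray(c,xs[-1]+1,yy,zt)[:2].round(1))
wd=(roi&(S>75)&(H>8)&(H<25)&(V>110)).astype(np.uint8);cn,_=cv2.findContours(wd,0,1);R=cv2.minAreaRect(max(cn,key=cv2.contourArea))
P=np.array([ray(c,u,v,60) for u,v in cv2.boxPoints(R)]);print("block",P.round(1),P.mean(0).round(1),[np.linalg.norm(P[i]-P[(i+1)%4]).round(1) for i in range(4)])
cv2.imwrite("pics/w1c.png",cv2.resize(a[60:240,205:310],None,fx=3.3,fy=3.3,interpolation=cv2.INTER_CUBIC))
E
```

```text
cam [ 533.9 -132.4  365.5]
red 245 145 27 37
145 252 254 54 [ 525.8 -174.3] [ 528.1 -174.6]
148 249 267 106 [ 523.3 -176.3] [ 537.5 -178.1]
151 248 268 109 [ 522.3 -178.5] [ 538.  -180.4]
154 248 269 111 [ 522.  -180.8] [ 538.5 -182.8]
157 247 270 127 [ 520.9 -183. ] [ 539.  -185.2]
160 247 270 138 [ 520.6 -185.3] [ 538.7 -187.5]
163 247 270 128 [ 520.3 -187.6] [ 538.5 -189.8]
166 247 271 125 [ 520.  -189.9] [ 539.  -192.3]
169 246 270 124 [ 518.9 -192.2] [ 538.  -194.5]
172 245 270 121 [ 517.8 -194.4] [ 537.7 -196.9]
175 245 269 120 [ 517.5 -196.8] [ 536.7 -199.2]
178 246 269 115 [ 518.  -199.3] [ 536.4 -201.5]
181 257 266 87 [ 526.1 -202.7] [ 533.8 -203.7]
blk 245 197 27 35
197 251 255 43 [ 518.1 -225.1] [ 522.5 -225.7]
200 249 261 15 [ 516.  -227.7] [ 527.5 -229.1]
203 248 269 11 [ 514.8 -230.4] [ 534.2 -232.8]
206 247 270 11 [ 513.5 -233.1] [ 534.8 -235.8]
209 246 270 15 [ 512.2 -235.9] [ 534.5 -238.6]
212 245 271 17 [ 511.  -238.6] [ 535.  -241.6]
215 245 270 14 [ 510.6 -241.5] [ 533.8 -244.4]
218 245 269 13 [ 510.2 -244.4] [ 532.6 -247.2]
221 245 268 13 [ 509.8 -247.3] [ 531.4 -250. ]
224 245 268 14 [ 509.4 -250.2] [ 531.1 -252.9]
227 246 267 16 [ 509.9 -253.3] [ 529.8 -255.8]
230 255 265 27 [ 517.7 -257.3] [ 527.7 -258.5]
block [[ 498.6 -105.3   60. ]
 [ 576.7 -115.    60. ]
 [ 563.5 -283.9   60. ]
 [ 470.7 -272.5   60. ]] [ 527.4 -194.2   60. ] [np.float64(78.7), np.float64(169.4), np.float64(93.4), np.float64(169.5)]
```

View pics/w1c.png

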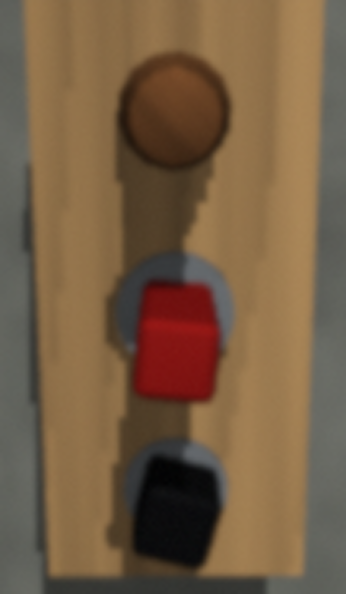

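Seen at z=124, the drift's top centre is about (528,-193.5). The block centre cross-checks to within 2 mm. The drift is turned about -3° against the block and the bolt about -13°. I descend and grasp.

Call:
servo_tool([
  [0.009, 0.0012, 0.015, 0, 0, 0.025],
  [0.0093, 0.0013, 0.015, 0, 0, 0.023],
  [0, 0, 0.03, 0, 0, 0],
  [0, 0, 0.03, 0, 0, 0],
  [0, 0, 0.03, 0, 0, 0],
  [0, 0, 0.023, 0, 0, 0],
  [0, 0, 0, 0, 0, 0],
  [0, 0, 0, 0, 0, 0],
], jaw=0.3)

```text
clock: 2.82
ee_pos: [527.2, -194.4, 97.8]
eef_rot: [-3.139, 0.0, 1.398]
contact_force: [0.2, -1.0, 0.2]
grip_width: 60.0
```

Call:
servo_tool([
  [0, 0, 0, 0, 0, 0],
  [0, 0, 0, 0, 0, 0],
  [0, 0, 0, 0, 0, 0],
  [0, 0, 0, 0, 0, 0],
  [0, 0, 0, 0, 0, 0],
  [0, 0, 0, 0, 0, 0],
], jaw=1, force=60)

```text
clock: 3.32
ee_pos: [528.6, -193.6, 100.0]
eef_rot: [3.14, 0.001, 1.4]
contact_force: [-1.7, -0.4, 6.5]
grip_width: 19.6
```

```bash
python3 - <<'E'
from h import *
rows([528.6,-193.6,240],1.40,[537,-50,250],1.333,5)
E
```

```text
[0.0286, -0.0032, -0.002, 0, 0, 0.0134],[0.0285, -0.0036, -0.002, 0, 0, 0.0134],[0.0285, -0.004, -0.002, 0, 0, 0.0134],[0.0284, -0.0044, -0.002, 0, 0, 0.0134],
[0.0284, -0.0048, -0.002, 0, 0, 0.0134],
```

Call:
servo_tool([
  [0, 0, -0.01, 0, 0, 0],
  [0, 0, -0.02, 0, 0, 0],
  [0, 0, -0.03, 0, 0, 0],
  [0, 0, -0.04, 0, 0, 0],
  [0, 0, -0.04, 0, 0, 0],
])

```text
clock: 3.73
ee_pos: [527.1, -192.6, 239.4]
eef_rot: [-3.139, -0.001, 1.401]
contact_force: [0.7, -0.8, -3.2]
grip_width: 19.2
```

Call:
servo_tool([
  [0.0286, -0.0032, -0.002, 0, 0, 0.0134],
  [0.0285, -0.0036, -0.002, 0, 0, 0.0134],
  [0.0285, -0.004, -0.002, 0, 0, 0.0134],
  [0.0284, -0.0044, -0.002, 0, 0, 0.0134],
  [0.0284, -0.0048, -0.002, 0, 0, 0.0134],
  [0, 0, 0, 0, 0, 0],
  [0, 0, 0, 0, 0, 0],
  [0, 0, 0, 0, 0, 0],
])

```text
clock: 4.4
ee_pos: [536.0, -50.0, 248.4]
eef_rot: [-3.141, 0.001, 1.334]
contact_force: [-0.1, -1.1, -2.4]
grip_width: 18.8
```

```bash
python3 - <<'E'
from h import *
s=r.get_state();print(s["clock"],s["ee_pos"],s["eef_rot"],s["contact_force"])
np.save("w2.npy",r.camera_info("wrist"),allow_pickle=True)
im=r.get_image("wrist")[:,:,::-1];cv2.imwrite("pics/w2.png",im);cv2.imwrite("pics/w2b.png",cv2.resize(im,(800,600),interpolation=cv2.INTER_CUBIC))
E
```

```text
4.4 [536.03475244 -49.98072153 248.37910423] [-3.14122220e+00  1.10551443e-03  1.33368752e+00] [-0.0938867  -1.10155593 -2.42212166]
```

View pics/w2b.png

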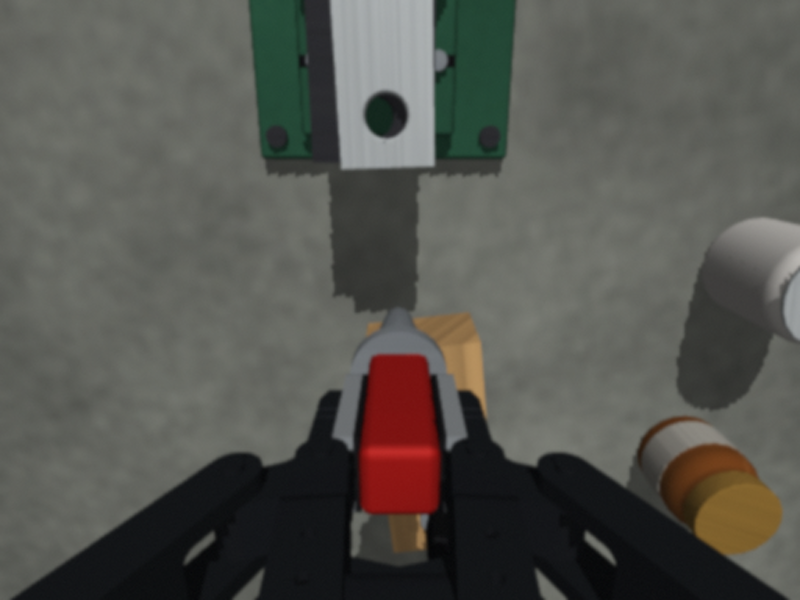

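The drift is held. The bar hole is at about (386,114) in display pixels, and green base shows through its left part while the dark lug covers the right. So the lug hole is towards -x of the base, as stated. I crop this for measuring.

```bash
python3 - <<'E'
from h import *
a=cv2.imread("pics/w2.png")[0:115,150:340]
b=cv2.convertScaleAbs(a,alpha=1.6,beta=15)
cv2.imwrite("pics/w2c.png",cv2.resize(b,None,fx=4,fy=4,interpolation=cv2.INTER_CUBIC))
E
```

```text
(no output)
```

View pics/w2c.png

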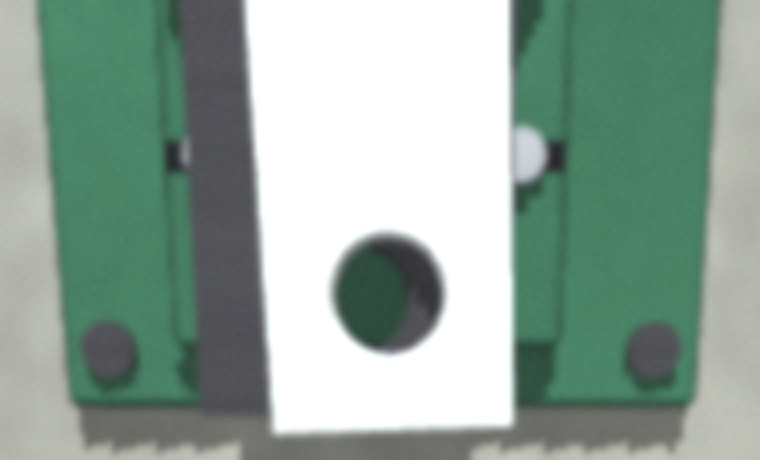

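```bash
python3 - <<'E'
from h import *
c=np.load("w2.npy",allow_pickle=True).item()
P=lambda x,y,z:ray(c,150+(x+.5)/4-.5,(y+.5)/4-.5,z)[:2]
L0,L1,R0,R1=P(40,0,12),P(72,400,12),P(718,0,12),P(693,400,12)
yaws=[np.arctan2(-(a-b)[0],(a-b)[1]) for a,b in((L0,L1),(R0,R1),(P(182,0,95),P(203,410,95)),(P(245,0,105),P(274,432,105)),(P(514,0,105),P(514,425,105)))]
print("yaws plateL,R,lug,barL,barR",np.round(yaws,3))
F=lambda yaw:(np.array([np.cos(yaw),np.sin(yaw)]),np.array([-np.sin(yaw),np.cos(yaw)]))
ex,ey=F(np.mean(yaws[:3]));print(ex,ey,"width",(R1-L1)@ex)
E=(L1+R1)/2; mid=E+ey*((P(380,404,12)-E)@ey+150);print("base centre",mid, "nominal",mid-115*ey)
N=mid-115*ey
q=lambda n,p:print(n,p.round(1),"rel nominal x,y",((p-N)@ex).round(1),((p-N)@ey).round(1))
q("barhole",P(388,292,105));q("bar L",P(265,292,105));q("bar R",P(514,292,105))
q("hole L",P(332,292,105));q("hole R",P(445,292,105));q("hole T",P(388,232,105));q("hole B",P(388,352,105))
q("lug from left edge",P(197,292,95)+32*ex)
for z in(95,79):q(f"lug from green right edge z{z}",P(406,285,z)-11*ex)
q("lug end y",P(235,412,95))
q("slot L",P(167,155,12));q("slot R",P(565,155,12));q("carr L",P(178,330,18));q("carr R",P(560,330,18))
print(c["cam_to_world"][:3,3])
E
```

```text
yaws plateL,R,lug,barL,barR [-0.24  -0.237 -0.238 -0.205 -0.216]
[ 0.97176253 -0.23596098] [0.23596098 0.97176253] width 166.61107798611488
base centre [577.03520514 160.29806372] nominal [549.89969263  48.54537265]
barhole [551.5  37.9] rel nominal x,y 4.1 -9.9
bar L [528.3  43.6] rel nominal x,y -19.8 -9.9
bar R [575.3  32.2] rel nominal x,y 28.6 -9.9
hole L [541.   40.5] rel nominal x,y -6.8 -9.9
hole R [562.3  35.3] rel nominal x,y 15.2 -9.9
hole T [554.2  48.4] rel nominal x,y 4.2 0.9
hole B [548.8  27.2] rel nominal x,y 4.0 -21.0
lug from left edge [545.   39.8] rel nominal x,y -2.7 -9.6
lug from green right edge z95 [544.5  41.4] rel nominal x,y -3.5 -8.3
lug from green right edge z79 [544.5  42. ] rel nominal x,y -3.7 -7.6
lug end y [514.9  23.2] rel nominal x,y -28.1 -32.9
slot L [503.4  86.4] rel nominal x,y -54.1 25.9
slot R [601.6  62.7] rel nominal x,y 46.9 25.9
carr L [494.8  45.2] rel nominal x,y -52.7 -16.3
carr R [591.2  21.8] rel nominal x,y 46.4 -16.2
[556.08289265  27.47917585 372.97818551]
```

Lug hole from two cues (lug edge and green crescent): about (544.9,39.7), and the bar hole about 6.9 mm to +x at (551.5,37.9). Both are within the stated limits. Along y, the holes read 10 mm off the nominal worked out from the plate edges. Top and wrist views both place the hole at y≈36-38 though, so I'll check with the drift tip just above it.

Call:
servo_tool([
  [0.0297, -0.003, 0.004, 0, 0, 0],
  [0.0297, -0.003, 0.01, 0, 0, 0],
  [0.0297, -0.0031, 0.015, 0, 0, 0],
  [0, 0, 0.009, 0, 0, 0],
  [0, 0, 0, 0, 0, 0],
  [0, 0, 0, 0, 0, 0],
  [0, 0, 0, 0, 0, 0],
])

```text
clock: 5.03
ee_pos: [549.0, 36.9, 210.6]
eef_rot: [3.141, 0.001, 1.33]
contact_force: [-0.0, 0.4, -2.0]
grip_width: 19.3
```

```bash
python3 - <<'E'
from h import *
s=r.get_state();print(s["clock"],s["ee_pos"],s["eef_rot"],s["contact_force"])
c=r.camera_info("wrist");np.save("w3.npy",c,allow_pickle=True);im=r.get_image("wrist")[:,:,::-1];cv2.imwrite("pics/w3.png",im)
p=s["ee_pos"];
for n,q in(("collar",p-[0,0,40]),("tip",p-[0,0,92]),("hole",[551.5,37.9,105])):print(n,proj(c,q))
cs=r.camera_info("scene");i2=r.get_image("scene")[:,:,::-1];cv2.imwrite("pics/s3.png",i2)
u,v=proj(cs,[548,38,110]).astype(int);print(u,v)
A=cv2.resize(im[100:330,150:362],None,fx=2.3,fy=2.3,interpolation=cv2.INTER_CUBIC)
B=cv2.resize(i2[v-50:v+40,u-33:u+33],(int(66*A.shape[0]/90*.8),A.shape[0]),interpolation=cv2.INTER_CUBIC)
cv2.imwrite("pics/c3.png",np.hstack([A,B])[:600,:800])
E
```

```text
5.0333 [549.0084577   36.89834459 210.56661957] [3.14086511e+00 1.21046667e-03 1.32979380e+00] [-0.00562946  0.38709027 -2.03997074]
collar [253.20349866 235.25797856]
tip [253.61426343 203.08327292]
hole [256.59317338 194.86001494]
260 189
```

View pics/c3.png

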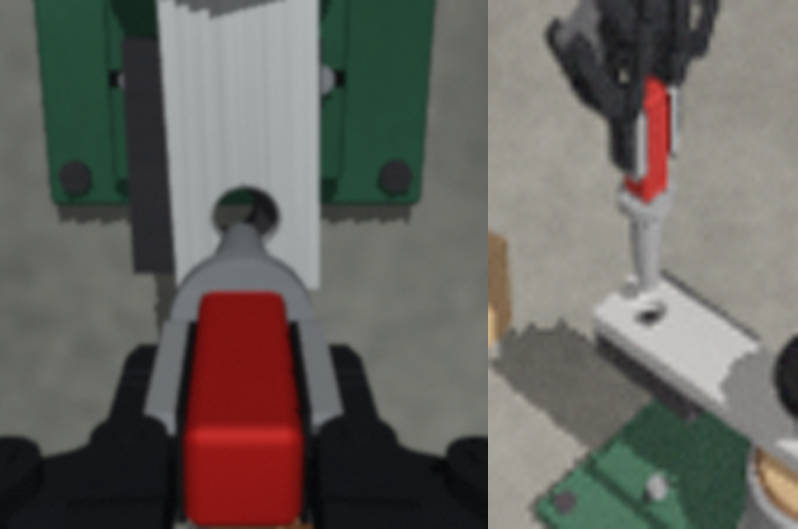

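The wrist crop puts the hole centre at about px (257,195), predicted (256.6,194.9). The drift tip is just short of it and nearly centred on the overlap. I make a small correction and feel down.

Call:
servo_tool([
  [0.0016, -0.0012, 0.003, 0, 0, 0],
  [0, 0, 0.004, 0, 0, 0],
  [0, 0, 0.004, 0, 0, 0],
  [0, 0, 0.002, 0, 0, 0],
  [0, 0, 0.001, 0, 0, 0],
  [0, 0, 0.001, 0, 0, 0],
  [0, 0, 0.001, 0, 0, 0],
  [0, 0, 0, 0, 0, 0],
])

```text
clock: 5.8
ee_pos: [547.8, 41.2, 194.2]
eef_rot: [-3.141, 0.0, 1.333]
contact_force: [-0.5, -0.4, -3.2]
grip_width: 19.4
```

Call:
servo_tool([
  [0, 0, 0.001, 0, 0, 0],
  [0, 0, 0.001, 0, 0, 0],
  [0, 0, 0.001, 0, 0, 0],
  [0, 0, 0.001, 0, 0, 0],
  [0, 0, 0, 0, 0, 0],
  [0, 0, 0, 0, 0, 0],
])

```text
clock: 6.3
ee_pos: [547.8, 41.1, 190.3]
eef_rot: [-3.142, 0.0, 1.333]
contact_force: [-0.4, 0.7, -3.0]
grip_width: 19.1
```

Call:
servo_tool([
  [-0.0009, 0.0003, 0, 0, 0, 0],
  [-0.0009, 0.0003, 0, 0, 0, 0],
  [0, 0, 0.001, 0, 0, 0],
  [0, 0, 0.001, 0, 0, 0],
  [0, 0, 0.001, 0, 0, 0],
  [0, 0, 0.001, 0, 0, 0],
  [0, 0, 0.001, 0, 0, 0],
  [0, 0, 0, 0, 0, 0],
])

```text
clock: 6.97
ee_pos: [547.8, 39.3, 185.1]
eef_rot: [-3.141, 0.0, 1.334]
contact_force: [-1.1, -0.3, -2.9]
grip_width: 19.3
```

Call:
servo_tool([
  [0, 0, 0.001, 0, 0, 0],
  [0, 0, 0.001, 0, 0, 0],
  [0, 0, 0.001, 0, 0, 0],
  [0, 0, 0, 0, 0, 0],
  [0, 0, 0, 0, 0, 0],
])

```text
clock: 7.38
ee_pos: [547.9, 39.3, 182.3]
eef_rot: [-3.141, -0.0, 1.334]
contact_force: [0.7, -0.8, -2.8]
grip_width: 19.5
```

Call:
servo_tool([
  [0, -0.0001, 0.001, 0, 0, 0],
  [0, -0.0001, 0.001, 0, 0, 0],
  [0, -0.0001, 0.001, 0, 0, 0],
  [0, -0.0001, 0.001, 0, 0, 0],
  [0, -0.0001, 0.001, 0, 0, 0],
  [0, 0, 0, 0, 0, 0],
  [0, 0, 0, 0, 0, 0],
])

```text
clock: 7.97
ee_pos: [547.9, 39.4, 177.7]
eef_rot: [3.14, -0.0, 1.333]
contact_force: [0.7, -0.3, 0.3]
grip_width: 19.1
```

Call:
servo_tool([
  [0, -0.0001, 0.001, 0, 0, 0],
  [0, -0.0001, 0.001, 0, 0, 0],
  [0, -0.0001, 0.001, 0, 0, 0],
  [0, -0.0001, 0.001, 0, 0, 0],
  [0, 0, 0, 0, 0, 0],
  [0, 0, 0, 0, 0, 0],
])

```text
clock: 8.47
ee_pos: [547.5, 39.4, 174.2]
eef_rot: [3.14, -0.0, 1.333]
contact_force: [-2.2, -0.1, 5.3]
grip_width: 19.2
```

Call:
servo_tool([
  [0, -0.0004, 0, 0, 0, 0],
  [0, -0.0004, 0, 0, 0, 0],
  [0, 0, 0, 0, 0, 0],
  [0, 0, 0, 0, 0, 0],
])

```text
clock: 8.8
ee_pos: [547.3, 39.5, 174.1]
eef_rot: [3.139, -0.001, 1.333]
contact_force: [1.4, -2.2, 5.0]
grip_width: 19.5
```

Call:
servo_tool([
  [0, -0.0002, 0.0005, 0, 0, 0],
  [0, -0.0002, 0.0005, 0, 0, 0],
  [0, -0.0002, 0.0005, 0, 0, 0],
  [0, -0.0002, 0.0005, 0, 0, 0],
  [0, 0, 0, 0, 0, 0],
  [0, 0, 0, 0, 0, 0],
])

```text
clock: 9.3
ee_pos: [546.7, 39.6, 171.6]
eef_rot: [3.139, -0.001, 1.333]
contact_force: [2.4, -1.4, 4.0]
grip_width: 19.0
```

Call:
servo_tool([
  [0, -0.0001, 0.0006, 0, 0, 0],
  [0, -0.0001, 0.0006, 0, 0, 0],
  [0, -0.0001, 0.0006, 0, 0, 0],
  [0, -0.0001, 0.0006, 0, 0, 0],
  [0, -0.0001, 0.0006, 0, 0, 0],
  [0, -0.0001, 0.0006, 0, 0, 0],
  [0, 0, 0, 0, 0, 0],
  [0, 0, 0, 0, 0, 0],
])

```text
clock: 9.97
ee_pos: [545.8, 39.7, 167.6]
eef_rot: [3.14, -0.0, 1.333]
contact_force: [4.9, -2.2, 0.0]
grip_width: 19.2
```

Call:
servo_tool([
  [0, -0.0001, 0.0006, 0, 0, 0],
  [0, -0.0001, 0.0006, 0, 0, 0],
  [0, -0.0001, 0.0006, 0, 0, 0],
  [0, -0.0001, 0.0006, 0, 0, 0],
  [0, 0, 0, 0, 0, 0],
  [0, 0, 0, 0, 0, 0],
])

```text
clock: 10.47
ee_pos: [545.3, 39.8, 165.2]
eef_rot: [3.14, -0.0, 1.333]
contact_force: [4.8, -1.9, 0.5]
grip_width: 19.0
```

Call:
servo_tool([
  [0, -0.0001, 0.0007, 0, 0, 0],
  [0, -0.0001, 0.0007, 0, 0, 0],
  [0, 0, 0.0007, 0, 0, 0],
  [0, -0.0001, 0.0007, 0, 0, 0],
  [0, 0, 0.0007, 0, 0, 0],
  [0, -0.0001, 0.0007, 0, 0, 0],
  [0, 0, 0, 0, 0, 0],
  [0, 0, 0, 0, 0, 0],
])

```text
clock: 11.13
ee_pos: [544.7, 39.9, 160.7]
eef_rot: [3.141, -0.0, 1.333]
contact_force: [5.3, -1.9, 0.1]
grip_width: 19.2
```

Call:
servo_tool([
  [0, -0.0001, 0.0007, 0, 0, 0],
  [0, 0, 0.0007, 0, 0, 0],
  [0, -0.0001, 0.0007, 0, 0, 0],
  [0, 0, 0.0007, 0, 0, 0],
  [0, 0, 0, 0, 0, 0],
  [0, 0, 0, 0, 0, 0],
])

```text
clock: 11.63
ee_pos: [544.5, 39.9, 157.9]
eef_rot: [3.141, -0.0, 1.333]
contact_force: [4.9, -1.7, 0.0]
grip_width: 19.4
```

Call:
servo_tool([
  [0, 0, 0.0007, 0, 0, 0],
  [0, 0, 0.0007, 0, 0, 0],
  [0, 0, 0.0007, 0, 0, 0],
  [0, 0, 0.0007, 0, 0, 0],
  [0, 0, 0.0007, 0, 0, 0],
  [0, 0, 0, 0, 0, 0],
])

```text
clock: 12.13
ee_pos: [544.4, 39.9, 154.4]
eef_rot: [3.141, -0.0, 1.333]
contact_force: [4.4, -2.2, 0.0]
grip_width: 19.1
```

Call:
servo_tool([
  [0, 0, 0.0007, 0, 0, 0],
  [0, 0, 0.0007, 0, 0, 0],
  [0, 0, 0.0007, 0, 0, 0],
  [0, 0, 0.0007, 0, 0, 0],
  [0, 0, 0, 0, 0, 0],
  [0, 0, 0, 0, 0, 0],
])

```text
clock: 12.63
ee_pos: [544.2, 40.0, 151.7]
eef_rot: [3.141, -0.0, 1.333]
contact_force: [3.8, -2.3, -0.4]
grip_width: 19.5
```

Call:
servo_tool([
  [0, 0, 0.0007, 0, 0, 0],
  [0, 0, 0.0007, 0, 0, 0],
  [0, 0, 0.0007, 0, 0, 0],
  [0, 0, 0.0007, 0, 0, 0],
  [0, 0, 0.0007, 0, 0, 0],
  [0, 0, 0, 0, 0, 0],
])

```text
clock: 13.13
ee_pos: [544.1, 40.0, 148.2]
eef_rot: [3.141, 0.0, 1.333]
contact_force: [4.6, -2.5, 0.5]
grip_width: 19.2
```

Call:
servo_tool([
  [0, 0, 0.0005, 0, 0, 0],
  [0, 0, 0.0005, 0, 0, 0],
  [0, 0, 0.0005, 0, 0, 0],
  [0, 0, 0.0005, 0, 0, 0],
  [0, 0, 0.0005, 0, 0, 0],
  [0, 0, 0, 0, 0, 0],
])

```text
clock: 13.63
ee_pos: [544.1, 40.0, 145.7]
eef_rot: [3.142, 0.0, 1.333]
contact_force: [4.9, -2.0, -0.4]
grip_width: 19.3
```

Call:
servo_tool([
  [0, 0, 0.0004, 0, 0, 0],
  [0, 0, 0.0004, 0, 0, 0],
  [0, 0, 0.0004, 0, 0, 0],
  [0, 0, 0.0004, 0, 0, 0],
  [0, 0, 0, 0, 0, 0],
  [0, 0, 0, 0, 0, 0],
])

```text
clock: 14.13
ee_pos: [544.1, 40.0, 145.0]
eef_rot: [3.141, 0.0, 1.333]
contact_force: [3.4, -1.3, 4.5]
grip_width: 19.4
```

Call:
servo_tool([
  [0, 0, 0.0004, 0, 0, 0],
  [0, 0, 0.0004, 0, 0, 0],
  [0, 0, 0.0004, 0, 0, 0],
  [0, 0, 0, 0, 0, 0],
  [0, 0, 0, 0, 0, 0],
])

```text
clock: 14.55
ee_pos: [544.1, 40.0, 144.9]
eef_rot: [3.141, 0.001, 1.333]
contact_force: [1.7, -3.3, 11.4]
grip_width: 19.6
```

Collar seated: the TCP stopped at 144.9 (origin 105) with about 14 N of push. Withdrawing.

Call:
servo_tool([
  [0, 0, -0.002, 0, 0, 0],
  [0, 0.0004, -0.003, 0, 0, 0],
  [0, 0, -0.004, 0, 0, 0],
  [0, 0, -0.006, 0, 0, 0],
  [0, 0, -0.01, 0, 0, 0],
  [0, 0, -0.01, 0, 0, 0],
  [0, 0, -0.015, 0, 0, 0],
  [0, 0, -0.02, 0, 0, 0],
  [0, 0, -0.025, 0, 0, 0],
  [0, 0, 0, 0, 0, 0],
])

```text
clock: 15.38
ee_pos: [544.1, 42.0, 241.6]
eef_rot: [3.14, -0.002, 1.335]
contact_force: [0.9, -0.2, -2.0]
grip_width: 19.1
```

```bash
python3 - <<'E'
from h import *
s=r.get_state();print(s["clock"],s["ee_pos"],s["eef_rot"],s["contact_force"],s["grip_width"])
rows(s["ee_pos"],1.333,[528.3,-193.3,s["ee_pos"][2]],1.40,7)
E
```

```text
15.3833 [544.08441382  41.99070052 241.60681521] [ 3.13991487e+00 -2.49705381e-03  1.33485391e+00] [ 0.94261517 -0.21425433 -1.95677735] 19.107619974498192
[-0.0332, 0.0057, -0.0, 0, 0, -0.0096],[-0.0333, 0.0054, -0.0, 0, 0, -0.0096],[-0.0333, 0.0051, -0.0, 0, 0, -0.0096],[-0.0333, 0.0048, -0.0, 0, 0, -0.0096],
[-0.0334, 0.0045, -0.0, 0, 0, -0.0096],[-0.0334, 0.0041, -0.0, 0, 0, -0.0096],[-0.0335, 0.0038, -0.0, 0, 0, -0.0096],
```

Call:
servo_tool([
  [-0.0332, 0.0057, 0, 0, 0, -0.0096],
  [-0.0333, 0.0054, 0, 0, 0, -0.0096],
  [-0.0333, 0.0051, 0, 0, 0, -0.0096],
  [-0.0333, 0.0048, 0, 0, 0, -0.0096],
  [-0.0334, 0.0045, 0, 0, 0, -0.0096],
  [-0.0334, 0.0041, 0, 0, 0, -0.0096],
  [-0.0335, 0.0038, 0, 0, 0, -0.0096],
  [0, 0, 0, 0, 0, 0],
  [0, 0, 0, 0, 0, 0],
  [0, 0, 0, 0, 0, 0],
])

```text
clock: 16.22
ee_pos: [527.1, -193.3, 236.7]
eef_rot: [-3.136, -0.003, 1.401]
contact_force: [-0.2, 0.8, -2.3]
grip_width: 19.4
```

Call:
servo_tool([
  [0, 0.0008, 0.02, 0, 0, 0],
  [0, 0, 0.03, 0, 0, 0],
  [0, 0, 0.025, 0, 0, 0],
  [0, 0, 0.008, 0, 0, 0],
  [0, 0, 0.005, 0, 0, 0],
  [0, 0, 0.005, 0, 0, 0],
  [0, 0, 0, 0, 0, 0],
])

```text
clock: 16.8
ee_pos: [529.9, -194.5, 145.4]
eef_rot: [3.141, -0.001, 1.402]
contact_force: [-0.2, 0.1, -3.2]
grip_width: 19.3
```

Call:
servo_tool([
  [0, 0, 0.005, 0, 0, 0],
  [0, 0, 0.005, 0, 0, 0],
  [0, 0, 0.005, 0, 0, 0],
  [0, 0, 0.005, 0, 0, 0],
  [0, 0, 0.005, 0, 0, 0],
  [0, 0, 0, 0, 0, 0],
])

```text
clock: 17.3
ee_pos: [528.6, -195.2, 119.0]
eef_rot: [-3.139, -0.0, 1.401]
contact_force: [-0.8, 0.3, -2.2]
grip_width: 19.3
```

Call:
servo_tool([
  [0.0014, 0, 0.004, 0, 0, 0],
  [0, 0, 0.005, 0, 0, 0],
  [0, 0, 0.005, 0, 0, 0],
  [0, 0, 0.002, 0, 0, 0],
  [0, 0, 0.001, 0, 0, 0],
  [0, 0, 0.001, 0, 0, 0],
  [0, 0, 0, 0, 0, 0],
  [0, 0, 0, 0, 0, 0],
])

```text
clock: 17.97
ee_pos: [529.7, -193.9, 102.3]
eef_rot: [-3.142, -0.0, 1.401]
contact_force: [0.0, 0.2, -2.6]
grip_width: 19.4
```

Call:
servo_tool([
  [0, 0, 0.0005, 0, 0, 0],
  [0, 0, 0.0005, 0, 0, 0],
  [0, 0, 0, 0, 0, 0],
])

```text
clock: 18.22
ee_pos: [529.7, -193.9, 101.3]
eef_rot: [3.142, 0.0, 1.401]
contact_force: [-1.2, 0.2, -1.9]
grip_width: 19.3
```

Call:
servo_tool([
  [0, 0, 0.0005, 0, 0, 0],
  [0, 0, 0.0005, 0, 0, 0],
  [0, 0, 0.0005, 0, 0, 0],
  [0, 0, 0.0003, 0, 0, 0],
  [0, 0, 0, 0, 0, 0],
  [0, 0, 0, 0, 0, 0],
])

```text
clock: 18.72
ee_pos: [529.7, -193.9, 100.1]
eef_rot: [3.141, 0.0, 1.401]
contact_force: [-2.1, 1.3, 5.9]
grip_width: 19.5
```

Call:
servo_tool([
  [0, 0, -0.0008, 0, 0, 0],
  [0, 0, 0, 0, 0, 0],
  [0, 0, 0, 0, 0, 0],
  [0, 0, 0, 0, 0, 0],
  [0, 0, 0, 0, 0, 0],
  [0, 0, 0, 0, 0, 0],
  [0, 0, -0.02, 0, 0, 0],
  [0, 0, -0.035, 0, 0, 0],
  [0, 0, -0.035, 0, 0, 0],
  [0, 0, 0, 0, 0, 0],
], jaw=0.3)

```text
clock: 19.55
ee_pos: [534.1, -194.6, 196.9]
eef_rot: [3.128, 0.001, 1.401]
contact_force: [1.4, 0.1, 0.6]
grip_width: 59.7
```

```bash
python3 - <<'E'
from h import *
s=r.get_state();print(s["clock"],s["ee_pos"],s["eef_rot"],s["contact_force"],s["grip_width"])
rows(s["ee_pos"],1.401,[521.4,-246,s["ee_pos"][2]],1.21,4)
c=r.camera_info("wrist");im=r.get_image("wrist")[:,:,::-1];cv2.imwrite("pics/w4.png",im)
t=cv2.cvtColor(r.get_image("top"),cv2.COLOR_RGB2BGR)
A=cv2.resize(im,(512,384));B=cv2.resize(t[150:230,175:255],(384,384),interpolation=cv2.INTER_CUBIC)
cv2.imwrite("pics/c4.png",cv2.resize(np.hstack([A,B]),(800,343)))
E
```

```text
19.55 [ 534.1212149  -194.61145927  196.92114038] [3.12760243e+00 1.44745359e-03 1.40052562e+00] [1.44041267 0.05045296 0.55626752] 59.67233695046094
[-0.0132, -0.001, -0.0, 0, 0, 0.0478],[-0.0132, -0.0003, -0.0, 0, 0, 0.0478],[-0.0132, 0.0003, -0.0, 0, 0, 0.0478],[-0.0132, 0.0009, -0.0, 0, 0, 0.0478],
```

View pics/c4.png

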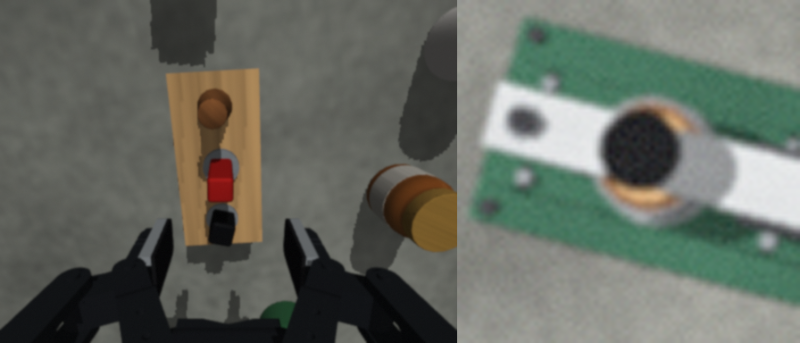

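The drift stands upright in the middle hole, collar on the block, and the bolt is beside it.

Call:
servo_tool([
  [-0.0132, 0.0002, 0, 0, 0, 0.048],
  [-0.0132, 0.0005, 0, 0, 0, 0.048],
  [-0.0132, 0.0011, 0, 0, 0, 0.048],
  [-0.0132, 0.0018, 0, 0, 0, 0.048],
  [0, 0, 0, 0, 0, 0],
  [0, 0, 0, 0, 0, 0],
  [0, 0, 0, 0, 0, 0],
  [0, 0, 0, 0, 0, 0],
])

```text
clock: 20.32
ee_pos: [520.8, -245.0, 190.1]
eef_rot: [-3.141, -0.001, 1.21]
contact_force: [0.4, 0.2, -1.0]
grip_width: 59.7
```

```bash
python3 - <<'E'
from h import *
s=r.get_state();print(s["clock"],s["ee_pos"],s["eef_rot"])
c=r.camera_info("wrist");a=r.get_image("wrist")[:,:,::-1].copy();cv2.imwrite("pics/w5.png",a)
u,v=proj(c,[521.4,-246,95]).astype(int);print(u,v)
V=a[v-45:v+45,u-60:u+60].max(2);m=(V<45).astype(np.uint8)
cn,_=cv2.findContours(m,0,1);
for k in cn:
    if cv2.contourArea(k)>100:
        print(cv2.boundingRect(k),cv2.minAreaRect(k));
x0,y0=u-60,v-45
A=cv2.resize(cv2.convertScaleAbs(a[v-45:v+45,u-60:u+60],alpha=2,beta=20),None,fx=5,fy=5,interpolation=cv2.INTER_CUBIC)
print(x0,y0);cv2.imwrite("pics/c5.png",A)
E
```

```text
20.3167 [ 520.82675154 -244.96054597  190.12794155] [-3.14125936e+00 -1.13691645e-03  1.21029875e+00]
254 203
(48, 22, 30, 39) ((62.5, 41.0), (38.0, 29.0), 90.0)
194 158
```

View pics/c5.png

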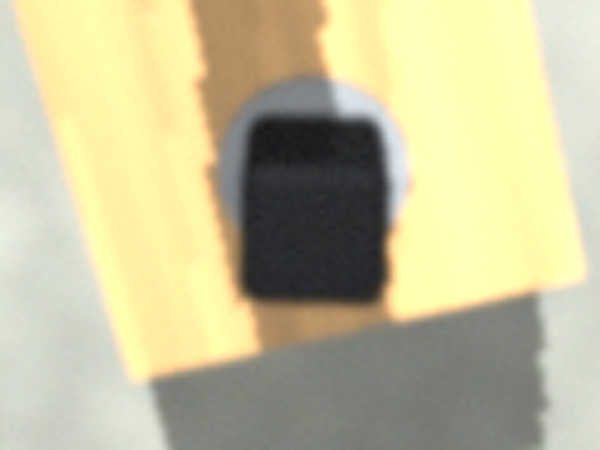

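Bolt head aligned with the tool at yaw 1.21, its top centre at (522.8,-248.2), which matches the block hole estimate. Grasping it.

Call:
servo_tool([
  [-0.0023, 0.003, 0.015, 0, 0, 0],
  [0, 0, 0.025, 0, 0, 0],
  [0, 0, 0.025, 0, 0, 0],
  [0, 0, 0.02, 0, 0, 0],
  [0, 0, 0.015, 0, 0, 0],
  [0, 0, 0.006, 0, 0, 0],
  [0, 0, 0, 0, 0, 0],
  [0, 0, 0, 0, 0, 0],
])

```text
clock: 21.03
ee_pos: [523.1, -248.9, 84.6]
eef_rot: [3.141, -0.0, 1.209]
contact_force: [0.1, -0.9, -0.1]
grip_width: 59.8
```

Call:
servo_tool([
  [0, 0, 0, 0, 0, 0],
  [0, 0, 0, 0, 0, 0],
  [0, 0, 0, 0, 0, 0],
  [0, 0, 0, 0, 0, 0],
  [0, 0, 0, 0, 0, 0],
], jaw=1, force=60)

```text
clock: 21.45
ee_pos: [523.0, -249.5, 85.4]
eef_rot: [3.14, 0.0, 1.209]
contact_force: [-1.6, -0.6, 6.1]
grip_width: 20.9
```

Call:
servo_tool([
  [0, 0, -0.01, 0, 0, 0],
  [0, 0, -0.02, 0, 0, 0],
  [0, 0, -0.035, 0, 0, 0],
  [0, 0, -0.035, 0, 0, 0],
  [0, 0, -0.035, 0, 0, 0],
  [0, 0, 0, 0, 0, 0],
  [0, 0, 0, 0, 0, 0],
])

```text
clock: 22.03
ee_pos: [523.6, -249.7, 221.8]
eef_rot: [3.136, 0.0, 1.209]
contact_force: [-0.3, -0.1, -2.4]
grip_width: 20.4
```

```bash
python3 - <<'E'
from h import *
s=r.get_state();print(s["clock"],s["ee_pos"],s["eef_rot"],s["contact_force"],s["grip_width"])
rows(s["ee_pos"],s["eef_rot"][2],[544.3,39.6,205],1.333,9)
E
```

```text
22.0333 [ 523.62328438 -249.65401761  221.75841325] [3.13620459e+00 2.47273575e-04 1.20856035e+00] [-0.32422015 -0.08203715 -2.39501984] 20.380804527810223
[0.0309, -0.0092, 0.0019, 0, 0, np.float64(-0.0138)],[0.031, -0.0088, 0.0019, 0, 0, np.float64(-0.0138)],[0.0311, -0.0084, 0.0019, 0, 0, np.float64(-0.0138)],[0.0312, -0.008, 0.0019, 0, 0, np.float64(-0.0138)],
[0.0313, -0.0075, 0.0019, 0, 0, np.float64(-0.0138)],[0.0314, -0.0071, 0.0019, 0, 0, np.float64(-0.0138)],[0.0315, -0.0067, 0.0019, 0, 0, np.float64(-0.0138)],[0.0316, -0.0062, 0.0019, 0, 0, np.float64(-0.0138)],
[0.0317, -0.0058, 0.0019, 0, 0, np.float64(-0.0138)],
```

Call:
servo_tool([
  [0.0309, -0.0092, 0, 0, 0, -0.0138],
  [0.031, -0.0088, 0, 0, 0, -0.0138],
  [0.0311, -0.0084, 0, 0, 0, -0.0138],
  [0.0312, -0.008, 0, 0, 0, -0.0138],
  [0.0313, -0.0075, 0, 0, 0, -0.0138],
  [0.0314, -0.0071, 0.004, 0, 0, -0.0138],
  [0.0315, -0.0067, 0.006, 0, 0, -0.0138],
  [0.0316, -0.0062, 0.007, 0, 0, -0.0138],
  [0.0317, -0.0058, 0.008, 0, 0, -0.0138],
  [0, 0, 0, 0, 0, 0],
  [0, 0, 0, 0, 0, 0],
  [0, 0, 0, 0, 0, 0],
])

```text
clock: 23.03
ee_pos: [542.1, 39.0, 192.8]
eef_rot: [-3.139, 0.002, 1.333]
contact_force: [-0.7, -0.5, -1.6]
grip_width: 21.1
```

Call:
servo_tool([
  [0, 0, 0.01, 0, 0, 0],
  [0, 0, 0.006, 0, 0, 0],
  [0, 0, 0, 0, 0, 0],
  [0, 0, 0, 0, 0, 0],
])

```text
clock: 23.37
ee_pos: [542.6, 38.7, 177.4]
eef_rot: [-3.14, 0.001, 1.331]
contact_force: [0.0, 0.2, -1.8]
grip_width: 20.9
```

```bash
python3 - <<'E'
from h import *
s=r.get_state();print(s["clock"],s["ee_pos"],s["eef_rot"],s["contact_force"])
c=r.camera_info("wrist");im=r.get_image("wrist")[:,:,::-1].copy();cv2.imwrite("pics/w6.png",im)
print(proj(c,[544.3,39.6,105]),proj(c,s["ee_pos"]-[0,0,65.4]))
cv2.imwrite("pics/c6.png",cv2.resize(im[120:300,160:350],None,fx=3.3,fy=3.3,interpolation=cv2.INTER_CUBIC))
E
```

```text
23.3667 [542.61790989  38.70877453 177.38177759] [-3.13985870e+00  9.05810578e-04  1.33107303e+00] [ 0.01870867  0.17352071 -1.831993  ]
[255.94974485 211.71607577] [253.7081876  217.65765418]
```

View pics/c6.png

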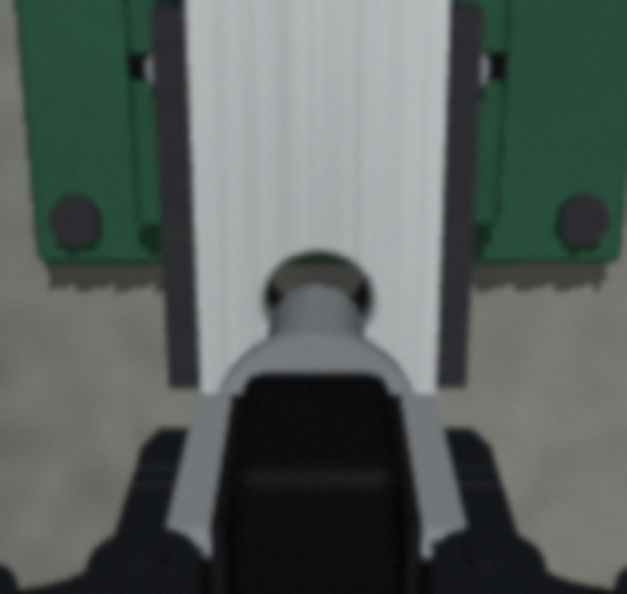

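The picture shows the lug protruding equally on both sides of the bar and the holes in line. The shank is centred sideways at crop x≈319 and about 2 mm short along the bar. I correct that and feel down.

Call:
servo_tool([
  [0.0018, 0.0003, 0, 0, 0, 0],
  [0, 0, 0.002, 0, 0, 0],
  [0, 0, 0.002, 0, 0, 0],
  [0, 0, 0.002, 0, 0, 0],
  [0, 0, 0.001, 0, 0, 0],
  [0, 0, 0.001, 0, 0, 0],
  [0, 0, 0.001, 0, 0, 0],
  [0, 0, 0, 0, 0, 0],
])

```text
clock: 24.08
ee_pos: [543.7, 41.5, 169.0]
eef_rot: [-3.141, 0.0, 1.333]
contact_force: [0.4, -0.0, -1.6]
grip_width: 20.9
```

Call:
servo_tool([
  [0, 0, 0.001, 0, 0, 0],
  [0, 0, 0.001, 0, 0, 0],
  [0, 0, 0.001, 0, 0, 0],
  [0, 0, 0, 0, 0, 0],
  [0, 0, 0, 0, 0, 0],
])

```text
clock: 24.5
ee_pos: [543.8, 41.2, 166.1]
eef_rot: [-3.141, 0.001, 1.333]
contact_force: [-0.8, -1.3, -1.6]
grip_width: 21.1
```

Call:
servo_tool([
  [-0.0008, 0, 0.001, 0, 0, 0],
  [0, 0, 0.001, 0, 0, 0],
  [0, 0, 0.001, 0, 0, 0],
  [0, 0, 0.001, 0, 0, 0],
  [0, 0, 0.001, 0, 0, 0],
  [0, 0, 0.001, 0, 0, 0],
  [0, 0, 0.001, 0, 0, 0],
  [0, 0, 0.001, 0, 0, 0],
  [0, 0, 0, 0, 0, 0],
])

```text
clock: 25.25
ee_pos: [543.5, 40.8, 158.0]
eef_rot: [-3.141, -0.0, 1.333]
contact_force: [0.6, 0.6, -2.5]
grip_width: 21.1
```

Call:
servo_tool([
  [0, 0, 0.0015, 0, 0, 0],
  [0, 0, 0.0015, 0, 0, 0],
  [0, 0, 0.0015, 0, 0, 0],
  [0, 0, 0.0015, 0, 0, 0],
  [0, 0, 0, 0, 0, 0],
])

```text
clock: 25.67
ee_pos: [543.4, 40.8, 151.9]
eef_rot: [-3.141, 0.0, 1.333]
contact_force: [-0.3, -0.2, -1.6]
grip_width: 21.0
```

Through both holes with no contact. The seat is expected at TCP ≈130.4.

Call:
servo_tool([
  [0, 0, 0.002, 0, 0, 0],
  [0, 0, 0.002, 0, 0, 0],
  [0, 0, 0.002, 0, 0, 0],
  [0, 0, 0.002, 0, 0, 0],
  [0, 0, 0.002, 0, 0, 0],
  [0, 0, 0.002, 0, 0, 0],
  [0, 0, 0.002, 0, 0, 0],
  [0, 0, 0.002, 0, 0, 0],
  [0, 0, 0, 0, 0, 0],
  [0, 0, 0, 0, 0, 0],
])

```text
clock: 26.5
ee_pos: [543.6, 40.8, 136.1]
eef_rot: [-3.141, 0.0, 1.333]
contact_force: [-0.2, -0.8, -1.8]
grip_width: 21.0
```

Call:
servo_tool([
  [0, 0, 0.001, 0, 0, 0],
  [0, 0, 0.001, 0, 0, 0],
  [0, 0, 0.0008, 0, 0, 0],
  [0, 0, 0.0005, 0, 0, 0],
  [0, 0, 0.0005, 0, 0, 0],
  [0, 0, 0, 0, 0, 0],
  [0, 0, 0, 0, 0, 0],
])

```text
clock: 27.08
ee_pos: [543.7, 40.8, 132.4]
eef_rot: [3.142, -0.0, 1.333]
contact_force: [-0.1, 0.6, -1.4]
grip_width: 21.0
```

Call:
servo_tool([
  [0, 0, 0.0005, 0, 0, 0],
  [0, 0, 0.0005, 0, 0, 0],
  [0, 0, 0.0005, 0, 0, 0],
  [0, 0, 0.0005, 0, 0, 0],
  [0, 0, 0.0005, 0, 0, 0],
  [0, 0, 0, 0, 0, 0],
  [0, 0, 0, 0, 0, 0],
])

```text
clock: 27.67
ee_pos: [543.6, 40.8, 130.3]
eef_rot: [3.141, 0.0, 1.333]
contact_force: [-1.7, -0.6, 2.8]
grip_width: 21.1
```

Call:
servo_tool([
  [0, 0, 0.0004, 0, 0, 0],
  [0, 0, 0.0004, 0, 0, 0],
  [0, 0, 0, 0, 0, 0],
  [0, 0, 0, 0, 0, 0],
])

```text
clock: 28.0
ee_pos: [543.7, 40.8, 130.3]
eef_rot: [3.141, 0.0, 1.333]
contact_force: [-2.9, -1.3, 7.8]
grip_width: 21.1
```

Seated: stopped at 130.3, as expected, at about 9 N. Release and rise.

Call:
servo_tool([
  [0, 0, -0.0006, 0, 0, 0],
  [0, 0, 0, 0, 0, 0],
  [0, 0, 0, 0, 0, 0],
  [0, 0, 0, 0, 0, 0],
  [0, 0, 0, 0, 0, 0],
  [0, 0, 0, 0, 0, 0],
  [0, 0, -0.01, 0, 0, 0],
  [0, 0, -0.025, 0, 0, 0],
  [0, 0, -0.035, 0, 0, 0],
  [0, 0, -0.03, 0, 0, 0],
], jaw=0.3)

```text
clock: 28.83
ee_pos: [543.6, 40.9, 231.7]
eef_rot: [-3.142, -0.0, 1.333]
contact_force: [1.4, 0.4, 0.7]
grip_width: 60.0
```

Call:
servo_tool([
  [-0.03, 0, -0.01, 0, 0, 0],
  [-0.03, 0, 0, 0, 0, 0],
  [0, 0, 0, 0, 0, 0],
  [0, 0, 0, 0, 0, 0],
  [0, 0, 0, 0, 0, 0],
])

```text
clock: 29.25
ee_pos: [529.5, -17.0, 240.2]
eef_rot: [3.141, -0.001, 1.333]
contact_force: [-0.1, -0.2, -0.0]
grip_width: 59.4
```

```bash
python3 - <<'E'
from h import *
s=r.get_state();print(s["clock"],s["ee_pos"],s["contact_force"],s["grip_width"])
c=r.camera_info("wrist");im=r.get_image("wrist")[:,:,::-1].copy()
cs=r.camera_info("scene");i2=r.get_image("scene")[:,:,::-1].copy();v=slice(140,255)
u,w=proj(c,[544,40,105]).astype(int);print(u,w)
A=cv2.resize(im[max(w-75,0):w+75,u-80:u+80],(400,375),interpolation=cv2.INTER_CUBIC)
B=cv2.resize(i2[150:250,170:276],(400,375),interpolation=cv2.INTER_CUBIC)
cv2.imwrite("pics/c7.png",np.hstack([A,B]))
E
```

```text
29.25 [529.49585505 -17.01834078 240.1744215 ] [-0.11764826 -0.21261251 -0.04036724] 59.43666781472403
254 113
```

View pics/c7.png

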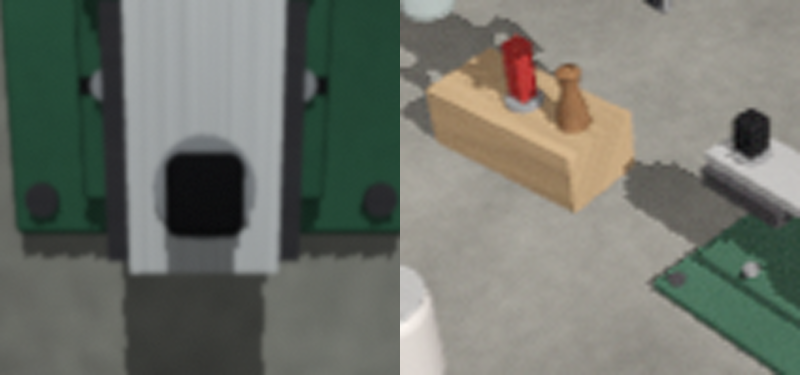

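The bolt's flange is flat on the bar with its head at crop (204,193). The drift stands in the middle hole with the same lean as the fixed tamper, so it is upright.

```bash
python3 -c "
from station import r
print(r.finish_job())"
```

```text
the job is handed in; nothing more can be done
None
```

I worked the drift down until its collar sat on the bar, put it back upright in the block's middle hole, and pushed the bolt fully home. I then handed the job in at about 29 s of the 72 s allowed.

- **Finding the lug:** Two cues in the wrist picture put the lug's hole about 3 mm to the -x side of the middle position. The bar's hole was about 7 mm further towards +x. The contact forces felt on the way down agreed with this.
- **Drift:** It stopped with its collar at 105 mm, the height of the bar's top face, at about 14 N. That was the hardest push of the job, just under the 15 N limit. A later picture showed the lug standing out equally on both sides of the bar.
- **Drift back in the block:** It reached the same height as when I first gripped it, and the last pictures show it upright.
- **Bolt:** It went through both holes with no sideways contact. It stopped at the expected height, flange at 105 mm, at about 9 N. The last wrist picture shows the flange flat on the bar.
- **At the end:** The gripper was open and clear, with forces near zero.

**One disagreement:** the hole's position along the bar read about 10 mm off the nominal point worked out from the plate edges. The top and wrist views and the contacts all agreed on the hole itself, so I went by those. I did not find the cause.

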